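Vent the green-lidded vacuum sample pot

TASK

Vent the vacuum sample pot that has the green lid: unscrew the small knurled lock nut of its valve (counter-clockwise) all the way up to its stop, then press the freed valve pin all the way down, keep it down for a good second so that air gets in, and let it spring back up. Leave the nut unscrewed, leave the valve of the blue-lidded pot as it is, and leave everything else on the bench where it is.

Things in the scene. Friction and masses are not known exactly. Their poses are not given: they have to be found in the camera images.
- green_pot: aluminium vacuum sample pot with a green plastic lid (lid 92 mm across, its top 74 mm above the bench), fixed to the bench on a 110 x 110 x 10 mm grey plate; origin at the centre of the plate's underside, on the bench; z up. On the lid's centre stands the vent valve, vertical: steel flange 22 mm across up to 80 mm, then a bare steel stem 12 mm across from 80 to 108 mm above the bench, on which the lock nut sits, with the pin standing out above the nut.
- green_nut_mid (a point): centre of the knurled brass lock nut of the green-lidded pot's valve. The nut is a vertical cylinder 16 mm across and 14 mm tall, red mark on top; screwed fully down its underside is 108 mm and its centre 115 mm above the bench. It is threaded on the pin: it rises along the pin by 1.2 mm per radian of unscrewing, and goes down with it when that is pressed. Turning needs about 0.05 N m. 28 mm of bare stem below it; nothing within 80 mm beside it.
- green_nut (a joint): angle of the green-lidded pot's lock nut, rad: 0 = screwed fully down, growing as it is unscrewed (counter-clockwise seen from above), up to a stop at 4.4 (about 250 degrees). It stays where it is left. It starts between 0 and 0.7.
- green_pin_top (a point): centre of the top face of the green-lidded pot's steel valve pin: a vertical pin with a flat head 9 mm across; its top is 138 mm above the bench when up, 16 mm above the top of the screwed-down nut and 11 mm above the top of the fully unscrewed nut.
- green_pin (a joint): how far the green-lidded pot's valve pin is pressed down, m: 0 = up. It springs back up by itself. Pressing takes about 2 N at first plus 0.7 N per mm. The nut limits it: the pin goes down only until the nut's underside meets the stem, so the stroke is 1.2 mm per radian that the nut is unscrewed (5.3 mm with the nut fully unscrewed), and none with the nut screwed down.
- blue_pot: aluminium vacuum sample pot with a blue plastic lid (lid 92 mm across, its top 74 mm above the bench), fixed to the bench on a 110 x 110 x 10 mm grey plate; origin at the centre of the plate's underside, on the bench; z up. On the lid's centre stands the vent valve, vertical: steel flange 22 mm across up to 80 mm, then a bare steel stem 12 mm across from 80 to 108 mm above the bench, on which the lock nut sits, with the pin standing out above the nut.
- blue_nut_mid (a point): centre of the knurled brass lock nut of the blue-lidded pot's valve. The nut is a vertical cylinder 16 mm across and 14 mm tall, red mark on top; screwed fully down its underside is 108 mm and its centre 115 mm above the bench. It is threaded on the pin: it rises along the pin by 1.2 mm per radian of unscrewing, and goes down with it when that is pressed. Turning needs about 0.05 N m. 28 mm of bare stem below it; nothing within 80 mm beside it.
- blue_nut (a joint): angle of the blue-lidded pot's lock nut, rad: 0 = screwed fully down, growing as it is unscrewed (counter-clockwise seen from above), up to a stop at 4.4 (about 250 degrees). It stays where it is left. It starts at 0.
- blue_pin_top (a point): centre of the top face of the blue-lidded pot's steel valve pin: a vertical pin with a flat head 9 mm across; its top is 138 mm above the bench when up, 16 mm above the top of the screwed-down nut and 11 mm above the top of the fully unscrewed nut.
- blue_pin (a joint): how far the blue-lidded pot's valve pin is pressed down, m: 0 = up. It springs back up by itself. Pressing takes about 2 N at first plus 0.7 N per mm. The nut limits it: the pin goes down only until the nut's underside meets the stem, so the stroke is 1.2 mm per radian that the nut is unscrewed (5.3 mm with the nut fully unscrewed), and none with the nut screwed down.
- tray: white open plastic tray, 160 x 120 x 30 mm, loose on the bench; origin at the centre of its underside; a bystander, to be left where it is
- cup_a: white plastic sample-cup ring, 40 mm across, 25 mm tall, loose on the bench; origin at the centre of its underside; a bystander, to be left where it is
- cup_b: clear plastic sample-cup ring, 40 mm across, 25 mm tall, loose on the bench; origin at the centre of its underside; a bystander, to be left where it is
- jar: amber jar with black cap, 60 mm across, 75 mm tall, loose on the bench; origin at the centre of its underside; a bystander, to be left where it is
- standard: copper reference disc, 40 mm across, 12 mm thick, loose on the bench; origin at the centre of its underside; a bystander, to be left where it is
- scoop: steel spoon-shaped scoop about 170 mm long, lying flat, loose on the bench; origin at the centre of its underside; a bystander, to be left where it is

How it is judged:
By the outcome, as a careful person would: the job done as asked, in the order asked, and still so for the second after the job is handed in, with the robot touching nothing.
It also fails if it takes over 69 s, if anything falls off the work surface, if the arm or the gripper's body presses on something with over 40 N, if the wrist force passes 120 N, or if a joint passes its speed limit or range.

ROBOT

A 6-joint arm with a two-finger parallel gripper is mounted at the origin on the work surface. World frame = base frame: x ahead of the robot, y to its left, z up, the work surface at z = 0. Lengths are in m, angles in rad, forces in N, time in s.
With the tool pointing down it reaches from about 0.35 to 0.85 m from the base axis. Payload 8.1 kg.
Tool frame: the origin (TCP) lies midway between the tips of the shut fingers; the grasp point (between the pads) lies 19 mm behind it (r.grip_depth is the distance from the TCP to the grasp point, in m); z points along the fingers, y is the line along which they close (so a half turn about z gives the same grasp; the last joint's range is limited). The gripper opens to 93 mm and grips with 3 to 60 N. Pads are 15 mm wide; open, the fingers measure 128 mm over their backs; the gripper's body (75 mm by 188 mm) begins 65 mm behind the grasp point.
Start: joints at [1.1, 0.13, 1.488, -0, 1.523, -0.085], TCP at [0.226, 0.556, 0.219] pointing down, gripper open.
Joint ranges: [-2.96, 2.96], [-0.89, 2.26], [0.02, 2.5], [-1.34, 4.48], [0, 2.73], [-2.66, 2.66]. Speed limits (rad/s): [2.39, 2.39, 2.79, 3.14, 3.14, 3.14].

INTERFACE

Orientations are given as a unit quaternion [w, x, y, z].
In Python, from station import r gives the robot as it stands.
- The arm moves only by the tool apply_moves, never from a script. Its argument "series" is a list of rows, each a list of 7 numbers: the finger opening in mm, from 0 to 93, then the shift along the tool's x, y, z normalised to -1 to 1, where 1 is 250 mm, then the turn, a rotation vector about the tool's x, y, z normalised to -1 to 1, where 1 is pi/2 rad. In form: [[grip, x, y, z, ax, ay, az], ...]. A call has 1 to 5 rows; each row is the pose to reach, as a shift and turn from the pose commanded when the call began, along the tool's axes at that moment; what a row does not reach only later rows make up. A row lasts 1/12 s, in which the tool goes at most 41.7 mm and 7.16 degrees, less where a joint would pass 70% of its speed; a pose out of reach is approached as far as the arm can. A call with a number of a shift or a turn outside -1 to 1 is refused whole. A call with a gripper value outside its range is refused whole. The fingers move at their own pace and stop on an object; the grip force is fixed at half the most. Time passes only in rows, so rows that repeat a pose let the fingers close. It gives the time, the measured TCP pose, the force, the opening and the grip force at its end, in the units of the state.
- r.sense(): the state, without advancing time (a new reading comes with each control period).
- r.read_camera(name): name is "scene" or "top" or "wrist"; returns a dict with "pixels" (480x640x3 uint8, blue, green, red), "z_map" (480x640 float32, m along the optical axis (not along the pixel's ray), 0 where there is no reading), "vfov" (degrees; the focal length in pixels is half the picture's height over the tangent of half this angle, whatever the lens; pixels are square), "cx", "cy" (the principal point, pixels), "rvec" (rotation vector, rad) and "tvec" (3), from world to camera coordinates, as OpenCV has them. Camera axes: x right, y down, z forward; pixel columns grow to the right and rows downward; lengths in m; the calibration is good to about 2 mm. A picture is of the moment at which its call begins.
- r.close_job(): hands the job in; it is judged then, once.
The state is a dict: "time_s": time; "qpos": joint angles; "qd": joint speeds; "tau": joint torques, N m; "position": TCP position; "tool_rot": TCP orientation; "force": force on the tool from outside, world axes, zero at the start; "ft_torque": the same for the moment, N m; "gripper_width": finger opening in m; "grasp_force": force on a finger pad.
Only numpy, scipy, OpenCV 4.12 (cv2) and the standard library are available. Lean on these libraries where they do the work, as an engineer would, in place of code of your own. Each camera call takes 0.05 s, during which the arm holds its last target. There are 200 camera calls.

## Working session

There is one attempt and no reset: what is moved stays moved. The work goes in short steps, Python scripts to look and compute and a tool call to move; the robot and the scene stay as the last step left them, time stands still between calls to the robot, and variables do not carry over. Pictures are saved under pics/ and viewed, at most 10 in all, crops included, and the job is handed in when it is done.

Besides the shell and the picture viewer there is one more tool, called after ">>>" as a command line: name --pt "numbers of a row" for each row, then --argument value for the rest. apply_moves: Moves the arm, as the interface text tells. Scaled input: -1 to 1 covers 250 mm each way for a shift and pi/2 rad each way for a turn. Its arguments: {"type":"object","properties":{"series":{"type":"array","items":{"type":"array","items":{"type":"number"}}}},"required":["series"]}

```bash
mkdir -p pics
cat > h.py <<'E'
import numpy as np, cv2
from station import r
from scipy.spatial.transform import Rotation as R
def cam(n):
    c=r.read_camera(n); f=240/np.tan(np.radians(c["vfov"])/2)
    c["K"]=np.array([[f,0,c["cx"]],[0,f,c["cy"]],[0,0,1]]); c["R"]=cv2.Rodrigues(np.array(c["rvec"],float))[0]; c["t"]=np.array(c["tvec"],float).ravel(); return c
def ray(c,u,v,z):
    d=c["R"].T@np.linalg.inv(c["K"])@[u,v,1]; o=-c["R"].T@c["t"]; return o+d*(z-o[2])/d[2]
def blobs(c,lo,hi,amin=15):
    m=cv2.inRange(cv2.cvtColor(c["pixels"],cv2.COLOR_BGR2HSV),lo,hi); n,l,s,ce=cv2.connectedComponentsWithStats(m)
    return [(s[i].tolist(),ce[i].round(1).tolist()) for i in range(1,n) if s[i][4]>=amin]
def totool(p):
    s=r.sense(); q=s["tool_rot"]; return R.from_quat(np.roll(q,-1)).inv().apply(np.array(p)-s["position"])
E
python3 - <<'E'
from h import *
s=r.sense();print(s)
for n in("top","scene"):
    c=cam(n);cv2.imwrite(f"pics/{n}.png",c["pixels"]);print(n,c["t"],-c["R"].T@c["t"],c["K"][0,0])
    print(blobs(c,(40,80,40),(85,255,255),200),blobs(c,(95,80,40),(130,255,255),200))
    if n=="top":
        for b in blobs(c,(40,80,40),(85,255,255),200): print(ray(c,*b[1],.074))
E
```

```text
{'time_s': 0.0, 'qpos': array([ 1.09960148e+00,  1.31131589e-01,  1.48928153e+00,  2.21458206e-05,
        1.52300116e+00, -8.54042153e-02]), 'qd': array([-0.00052816,  0.00060657, -0.00033765, -0.00012247,  0.00021218,
        0.0006628 ]), 'tau': array([ 1.02679242e-03, -5.59836388e+01, -4.91762674e+01,  7.67429033e-02,
        3.51214490e-02, -1.88934687e-04]), 'position': array([0.22548908, 0.55540126, 0.21760389]), 'tool_rot': array([-2.60853176e-04,  1.91701762e-01,  9.81452803e-01, -8.72728336e-04]), 'force': array([-0.28759274,  0.27705408, -0.0715144 ]), 'ft_torque': array([ 0.00237329, -0.05943899,  0.01050351]), 'grasp_force': 0.0, 'gripper_width': 0.09271156567686625}
top [0.01024059 0.56079791 1.37418351] [ 0.29770638 -0.01614029  1.45399102] 527.7742895694984
[([457, 73, 116, 94, 8777], [516.4, 119.5]), ([114, 94, 46, 35, 1140], [136.5, 110.8]), ([234, 237, 36, 35, 469], [251.9, 254.1])] [([367, 226, 36, 35, 493], [384.6, 243.1])]
[ 0.89619332 -0.53907909  0.074     ]
[0.9468708  0.51934901 0.074     ]
[0.53255858 0.19124312 0.074     ]
scene [-0.36059718 -0.25472269  1.31416635] [ 1.04959863 -0.44477634  0.78896382] 451.05083391125476
[([610, 123, 25, 30, 341], [621.6, 136.6]), ([354, 187, 40, 29, 471], [373.2, 202.6]), ([583, 213, 51, 45, 1361], [608.0, 235.0])] [([458, 32, 74, 57, 2824], [494.3, 59.3]), ([611, 68, 29, 32, 612], [626.2, 83.4]), ([233, 263, 49, 40, 770], [257.4, 284.2])]
```

View pics/top.png

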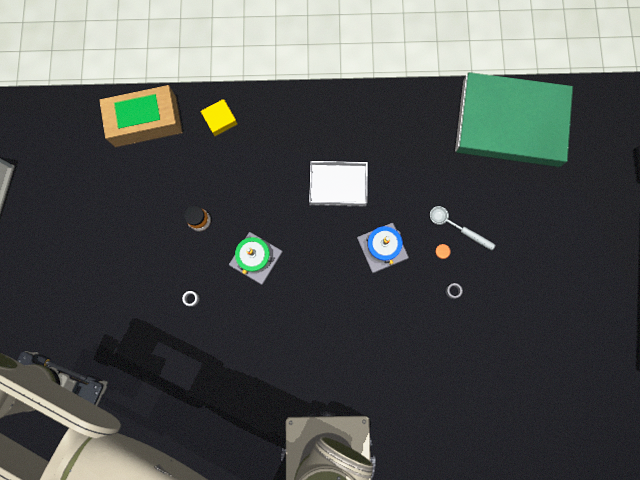

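View pics/scene.png

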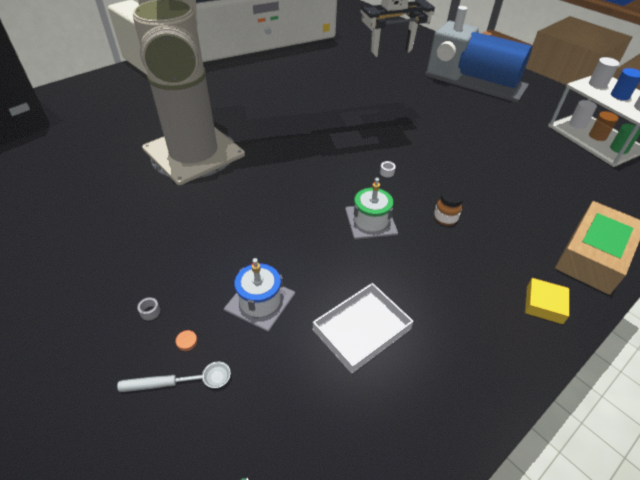

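The top view shows the green pot at pixel (252,254), about (0.533, 0.191) m, and the blue pot at (385,243). The scene view agrees, with the green pot at (373,200). I'm moving toward the green pot and winding joint 6 clockwise on the way, so that one grip can do the whole unscrewing.

>>> apply_moves --pt "93 -0.15 -0.08 0 0 0 0.079" --pt "93 -0.3 -0.16 0 0 0 0.158" --pt "93 -0.45 -0.24 0 0 0 0.237" --pt "93 -0.6 -0.32 0 0 0 0.316" --pt "93 -0.74 -0.39 0 0 0 0.395"

```text
time_s: 0.52
position: [0.3604, 0.3948, 0.2182]
tool_rot: [-0.0, 0.485, 0.875, -0.0]
force: [0.9, -0.2, -0.5]
gripper_width: 0.0932
grasp_force: 0.0
```

```bash
cat >> h.py <<'E'
def plan(x,y,z,j6=None):
    s=r.sense(); d=totool([x,y,z])
    print("t",round(s["time_s"],2),"pos",s["position"].round(4),"j1,j6",s["qpos"][[0,5]].round(3),"shift norm",(d/.25).round(3),"F",s["force"].round(2),"T",s["ft_torque"].round(3),"w",round(s["gripper_width"]*1e3,2),"g",round(s["grasp_force"],1))
E
python3 -c "
from h import *
plan(.533,.191,.219)"
```

```text
t 0.52 pos [0.3604 0.3948 0.2182] j1,j6 [0.735 0.176] shift norm [-1.057  0.153 -0.003] F [ 0.94 -0.17 -0.47] T [-0.024 -0.009  0.035] w 93.16 g 0.0
```

>>> apply_moves --pt "93 -0.16 0.024 0 0 0 0.079" --pt "93 -0.32 0.048 0 0 0 0.158" --pt "93 -0.48 0.072 0 0 0 0.237" --pt "93 -0.64 0.096 0 0 0 0.316" --pt "93 -0.8 0.12 0 0 0 0.395"

```text
time_s: 0.93
position: [0.493, 0.2418, 0.2183]
tool_rot: [-0.0, 0.729, 0.685, -0.0]
force: [1.1, 0.1, 0.5]
gripper_width: 0.0926
grasp_force: 0.0
```

```bash
python3 -c "
from h import *
plan(.533,.191,.219)
c=cam('wrist');cv2.imwrite('pics/w1.png',c['pixels']);print(totool(-c['R'].T@c['t']),c['R'].T[:,2])
print(blobs(c,(40,80,40),(85,255,255),200),blobs(c,(0,150,80),(8,255,255),5))"
```

```text
t 0.93 pos [0.493  0.2418 0.2183] j1,j6 [0.363 0.425] shift norm [-0.193  0.172 -0.003] F [1.13 0.08 0.53] T [-0.066  0.043  0.018] w 92.63 g 0.0
[ 0.08312085 -0.00537197 -0.16711629] [-0.01764227 -0.28141394 -0.95942428]
[([317, 230, 95, 90, 2379], [368.8, 265.6])] []
```

View pics/w1.png

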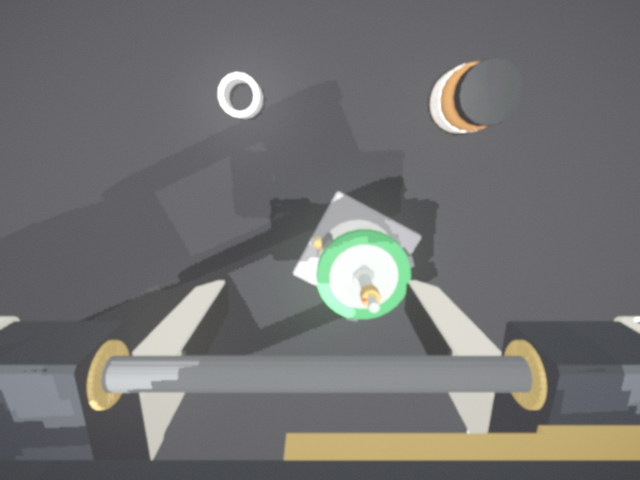

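The wrist view shows the pin top at about (374,307) and the lid ring centred at about (364,275), so the pot is confirmed. Next I'll cast rays from these pixels.

Run:
```python
from h import *
c=cam('wrist')
print("pin",ray(c,374,307,.138),"lid",ray(c,364.5,275,.074))
t=cam('top'); print("top lid",ray(t,252,254.3,.074))
i=cv2.resize(c["pixels"][215:335,305:425],None,fx=5,fy=5,interpolation=2)
cv2.imwrite("pics/w1c.png",i)
```

```text
pin [0.53918545 0.18488707 0.138     ] lid [0.54044845 0.18611588 0.074     ]
top lid [0.53201479 0.19097249 0.074     ]
```

View pics/w1c.png

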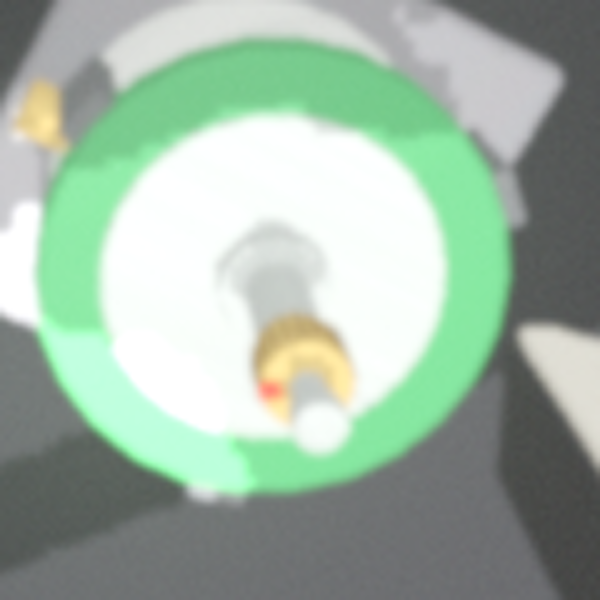

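The enlarged crop puts the pin head at crop (323,427), which is full pixel (369.5,300.3), and the lid ring centre at crop (275,266), full pixel (360,268). The arm had settled a little since the previous picture.

Run:
```python
from h import *
c=cam('wrist')
p=ray(c,369.5,300.3,.138)
print("pin",p,"lid",ray(c,359.8,268,.074),"flange",ray(c,359.3,266.5,.08), 'nut', ray(c,365.6,290.5,.122))
t=cam('top'); i=t["pixels"][225:285,220:285]
cv2.imwrite("pics/tc.png",cv2.resize(i,None,fx=9,fy=9,interpolation=2))
plan(p[0],p[1],.2)
```

```text
pin [0.53244979 0.19707659 0.138     ] lid [0.53261284 0.19992488 0.074     ] flange [0.5315191  0.20376525 0.08      ] nut [0.53159842 0.19824017 0.122     ]
t 1.18 pos [0.4918 0.2437 0.2182] j1,j6 [0.366 0.421] shift norm [-0.177  0.173  0.072] F [-0.73  0.2   0.18] T [-0.021  0.092  0.032] w 93.4 g 0.0
```

View pics/tc.png

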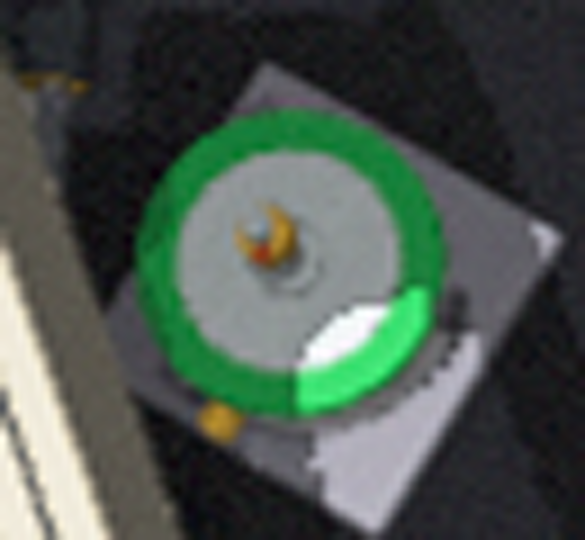

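The top crop shows the ring centre at (251.9,253.7) and the pin head at about (248.3,250). I'll centre over the pot, finish winding up, then take one close look for the fine position.

>>> apply_moves --pt "93 -0.06 0.05 0 0 0 0.079" --pt "93 -0.12 0.1 0 0 0 0.158" --pt "93 -0.18 0.16 0 0 0 0.237" --pt "93 -0.18 0.16 0 0 0 0.316" --pt "93 -0.18 0.16 0 0 0 0.395"

```text
time_s: 1.6
position: [0.5292, 0.1974, 0.2184]
tool_rot: [-0.0, 0.902, 0.431, -0.0]
force: [0.3, 0.3, -0.2]
gripper_width: 0.0929
grasp_force: 0.0
```

>>> apply_moves --pt "93 0 0 0 0 0 0.079" --pt "93 0 0 0 0 0 0.158" --pt "93 0 0 0 0 0 0.237" --pt "93 0 0 0 0 0 0.316" --pt "93 0 0 0 0 0 0.395"

```text
time_s: 2.02
position: [0.5285, 0.1985, 0.2185]
tool_rot: [-0.0, 0.991, 0.136, -0.0]
force: [0.8, -0.5, 0.6]
gripper_width: 0.093
grasp_force: 0.0
```

>>> apply_moves --pt "93 0 0 0 0 0 0.079" --pt "93 0 0 0 0 0 0.158" --pt "93 0 0 0 0 0 0.237" --pt "93 0 0 0 0 0 0.316" --pt "93 0 0 0 0 0 0.395"

```text
time_s: 2.43
position: [0.5285, 0.1985, 0.2185]
tool_rot: [-0.0, 0.985, -0.173, -0.0]
force: [-0.7, -0.3, 0.2]
gripper_width: 0.0931
grasp_force: 0.0
```

Run:
```python
from h import *
t=cam('top'); print("top pin",ray(t,248.1,249.8,.138),"lid",ray(t,251.8,253.6,.074))
for k in range(4): c=cam('wrist')
plan(.532,.193,.16); b=blobs(c,(40,80,40),(85,255,255),200);print(b)
i=c["pixels"]; cv2.imwrite("pics/w2.png",i)
np.save("w2cam.npy",np.r_[c["rvec"],c["t"],c["K"].ravel()])
```

```text
top pin [0.53291602 0.19137799 0.138     ] lid [0.53391073 0.19152057 0.074     ]
t 2.68 pos [0.5291 0.1975 0.2186] j1,j6 [0.266 2.177] shift norm [0.017 0.013 0.234] F [ 0.17  0.49 -0.18] T [ 0.047  0.14  -0.024] w 92.66 g 0.0
[([273, 171, 97, 77, 1927], [321.9, 195.5]), ([306, 250, 45, 18, 384], [330.2, 259.3])]
```

View pics/w2.png

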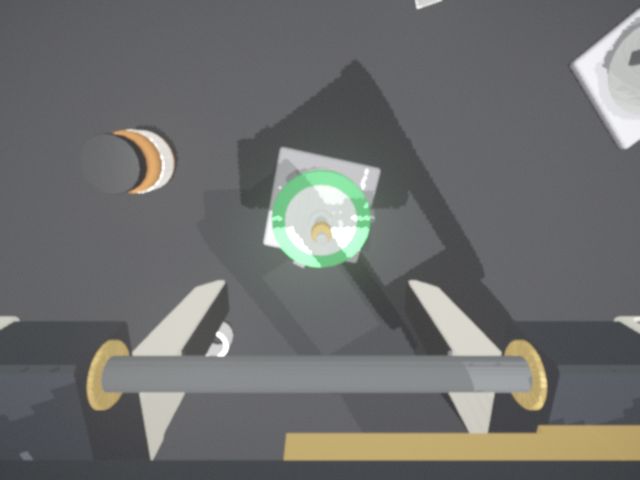

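The wrist view shows the lid ring centred at (321,219), with nut and pin at about (321,235), in line with the finger midline. Next: the fine position.

Run:
```python
from h import *
a=np.load("w2cam.npy"); c=dict(R=cv2.Rodrigues(a[:3])[0],t=a[3:6],K=a[6:].reshape(3,3))
i=cv2.imread("pics/w2.png"); cv2.imwrite("pics/w2c.png",cv2.resize(i[165:275,265:375],None,fx=5,fy=5,interpolation=2))
print("lid",ray(c,321.2,218.5,.074),"pin",ray(c,321,238,.138))
p=c["R"]@[.533,.192,.138]+c["t"]; q=c["K"]@p; print("proj of (.533,.192) pin",q/q[2])
```

```text
lid [0.53681655 0.19012303 0.074     ] pin [0.53647451 0.19127949 0.138     ]
proj of (.533,.192) pin [321.62088857 242.53043576   1.        ]
```

View pics/w2c.png

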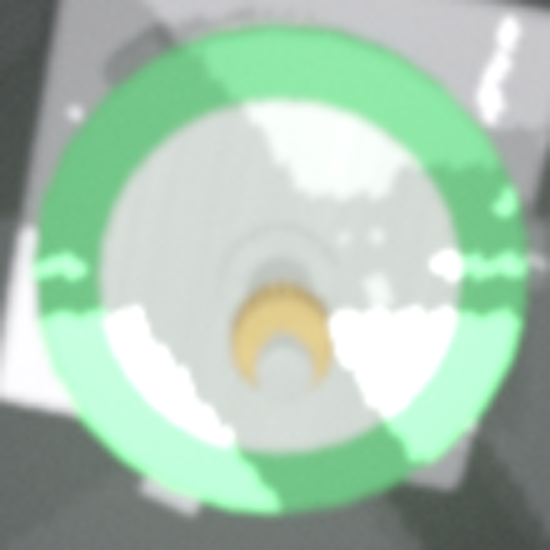

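Taken together, the wrist and top readings put the valve axis at about (0.5325, 0.1923). The wrist camera is biased about 4 mm along tool x. Descending around the nut.

>>> apply_moves --pt "60 0.02 0.015 0.1 0 0 0.07" --pt "60 0.02 0.015 0.2 0 0 0.14" --pt "60 0.02 0.015 0.3 0 0 0.17" --pt "60 0.02 0.015 0.4 0 0 0.17" --pt "60 0.02 0.015 0.488 0 0 0.17"

```text
time_s: 3.1
position: [0.5324, 0.1915, 0.095]
tool_rot: [0.0, 0.954, -0.3, -0.0]
force: [1.6, -1.0, -0.2]
gripper_width: 0.0642
grasp_force: 0.0
```

>>> apply_moves --pt "40 0 0 0 0 0 0" --pt "40 0 0 0 0 0 0" --pt "40 0 0 0 0 0 0" --pt "40 0 0 0 0 0 0" --pt "40 0 0 0 0 0 0"

```text
time_s: 3.52
position: [0.5345, 0.1917, 0.0988]
tool_rot: [-0.001, 0.953, -0.302, 0.001]
force: [0.3, -0.5, 0.0]
gripper_width: 0.0401
grasp_force: 0.0
```

Run:
```python
from h import *
plan(.5325,.1923,.0965)
c=cam('wrist'); cv2.imwrite("pics/w3.png",c["pixels"])
```

```text
t 3.52 pos [0.5345 0.1917 0.0988] j1,j6 [0.254 2.438] shift norm [-0.008  0.003  0.009] F [ 0.27 -0.51  0.01] T [0.054 0.104 0.005] w 40.14 g 0.0
```

View pics/w3.png

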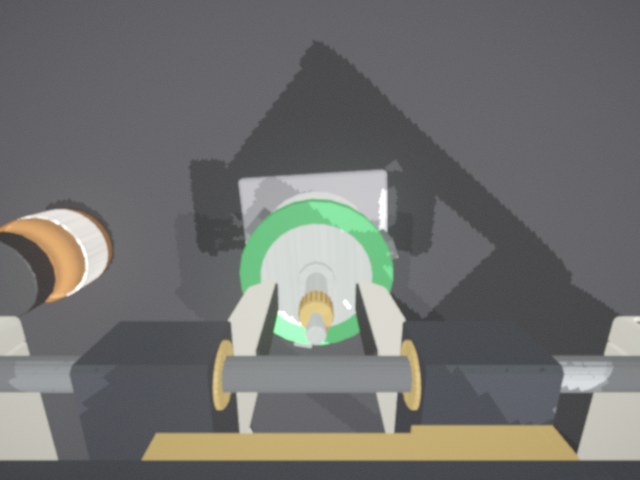

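The nut at (316,308) is centred between the fingers, whose tips are at about x=258 and 378. Closing.

>>> apply_moves --pt "10 -0.006 0.003 0.007 0 0 0" --pt "10 -0.006 0.003 0.007 0 0 0" --pt "10 -0.006 0.003 0.007 0 0 0" --pt "10 -0.006 0.003 0.007 0 0 0" --pt "10 -0.006 0.003 0.007 0 0 0"

```text
time_s: 3.98
position: [0.5326, 0.1932, 0.0954]
tool_rot: [-0.002, 0.953, -0.302, 0.001]
force: [5.9, 7.5, -5.4]
gripper_width: 0.015
grasp_force: 30.0
```

>>> apply_moves --pt "10 0 0 0 0 0 0" --pt "10 0 0 0 0 0 0" --pt "10 0 0 0 0 0 0"

```text
time_s: 4.23
position: [0.5327, 0.1932, 0.0953]
tool_rot: [-0.002, 0.953, -0.302, 0.001]
force: [5.4, 7.4, -3.6]
gripper_width: 0.0148
grasp_force: 30.0
```

```bash
python3 -c "
from h import *
plan(.5325,.1923,.0965)"
```

```text
t 4.23 pos [0.5327 0.1932 0.0953] j1,j6 [0.256 2.439] shift norm [ 0.001  0.003 -0.005] F [ 5.44  7.36 -3.65] T [ 1.337 -0.727  0.051] w 14.8 g 30.0
```

Gripped: width 14.8 mm, side load about 9 N along tool −y. I'll relieve that and start unscrewing, rising 1.2 mm per rad.

>>> apply_moves --pt "10 0 -0.004 -0.003 0 0 -0.06" --pt "10 0 -0.004 -0.004 0 0 -0.12" --pt "10 0 -0.004 -0.005 0 0 -0.19" --pt "10 0 -0.004 -0.005 0 0 -0.26" --pt "10 0 -0.004 -0.005 0 0 -0.32"

```text
time_s: 4.65
position: [0.5322, 0.1919, 0.0958]
tool_rot: [0.0, 0.999, -0.053, 0.0]
force: [1.2, -2.8, -2.1]
gripper_width: 0.0151
grasp_force: 30.0
```

```bash
python3 -c "
from h import *
plan(.5325,.1923,.0965)"
```

```text
t 4.65 pos [0.5322 0.1919 0.0958] j1,j6 [0.256 1.932] shift norm [ 0.001 -0.002 -0.003] F [ 1.24 -2.79 -2.06] T [-0.436 -0.082 -0.066] w 15.06 g 30.0
```

>>> apply_moves --pt "10 0 0 -0.001 0 0 -0.079" --pt "10 0 0 -0.002 0 0 -0.158" --pt "10 0 0 -0.002 0 0 -0.237" --pt "10 0 0 -0.003 0 0 -0.316" --pt "10 0 0 -0.004 0 0 -0.395"

```text
time_s: 5.07
position: [0.5325, 0.1902, 0.0967]
tool_rot: [0.002, 0.967, 0.255, -0.0]
force: [3.9, -9.5, -3.3]
gripper_width: 0.0148
grasp_force: 30.0
```

>>> apply_moves --pt "10 0 0 -0.001 0 0 -0.079" --pt "10 0 0 -0.001 0 0 -0.158" --pt "10 0 0 -0.002 0 0 -0.237" --pt "10 0 0 -0.002 0 0 -0.316" --pt "10 0 0 -0.003 0 0 -0.395"

```text
time_s: 5.48
position: [0.5338, 0.1891, 0.0976]
tool_rot: [0.003, 0.843, 0.537, -0.0]
force: [10.1, -13.7, -6.9]
gripper_width: 0.0148
grasp_force: 30.0
```

>>> apply_moves --pt "10 0 0 -0.001 0 0 -0.079" --pt "10 0 0 -0.001 0 0 -0.158" --pt "10 0 0 -0.002 0 0 -0.237" --pt "10 0 0 -0.002 0 0 -0.316" --pt "10 0 0 -0.003 0 0 -0.395"

```text
time_s: 5.9
position: [0.5355, 0.1889, 0.0987]
tool_rot: [0.004, 0.639, 0.769, 0.0]
force: [18.0, -12.6, -10.6]
gripper_width: 0.015
grasp_force: 30.0
```

```bash
python3 -c "
from h import *
plan(.5325,.1923,.0965)"
```

```text
t 5.9 pos [0.5355 0.1889 0.0987] j1,j6 [0.253 0.07 ] shift norm [ 0.016 -0.009  0.009] F [ 18.04 -12.56 -10.65] T [-2.197 -3.031 -0.09 ] w 14.96 g 30.0
```

The side load fits the nut being held 2.8 mm off-centre along tool x, which puts the axis at about (0.535, 0.1916). The TCP therefore has to circle it, so I'm correcting the path as I turn.

>>> apply_moves --pt "10 -0.004 0.008 0.001 0 0 -0.02" --pt "10 -0.008 0.017 0.001 0 0 -0.1" --pt "10 -0.008 0.017 0.001 0 0 -0.179" --pt "10 -0.008 0.017 0.001 0 0 -0.258" --pt "10 -0.008 0.017 0 0 0 -0.337"

```text
time_s: 6.32
position: [0.5373, 0.1894, 0.0986]
tool_rot: [0.001, 0.415, 0.91, -0.001]
force: [3.7, -6.2, -0.8]
gripper_width: 0.0149
grasp_force: 30.0
```

```bash
python3 -c "
from h import *
plan(.5378,.1912,.0995);print(r.sense()['tool_rot'])"
```

```text
t 6.32 pos [0.5373 0.1894 0.0986] j1,j6 [ 0.251 -0.463] shift norm [ 0.004  0.006 -0.004] F [ 3.66 -6.19 -0.84] T [-1.046 -0.602  0.002] w 14.94 g 30.0
[ 8.51560360e-04  4.15257584e-01  9.09703019e-01 -9.12097919e-04]
```

>>> apply_moves --pt "10 0 0.001 -0.001 0 0 -0.079" --pt "10 0 0.002 -0.001 0 0 -0.158" --pt "10 -0.001 0.003 -0.002 0 0 -0.237" --pt "10 -0.001 0.004 -0.002 0 0 -0.316" --pt "10 -0.001 0.004 -0.003 0 0 -0.395"

```text
time_s: 6.73
position: [0.5382, 0.1909, 0.0994]
tool_rot: [0.001, 0.118, 0.993, -0.0]
force: [3.5, -0.8, -1.8]
gripper_width: 0.0153
grasp_force: 30.0
```

>>> apply_moves --pt "10 0 0.001 -0.001 0 0 -0.079" --pt "10 0.001 0.003 -0.001 0 0 -0.158" --pt "10 0.001 0.004 -0.002 0 0 -0.237" --pt "10 0.002 0.006 -0.002 0 0 -0.316" --pt "10 0.002 0.007 -0.003 0 0 -0.395"

```text
time_s: 7.15
position: [0.5367, 0.1922, 0.0995]
tool_rot: [-0.001, -0.191, 0.982, -0.001]
force: [-2.5, -4.4, 0.4]
gripper_width: 0.015
grasp_force: 30.0
```

```bash
python3 -c "
from h import *
plan(.5366,.1939,.1);print(r.sense()['tool_rot'])"
```

```text
t 7.15 pos [0.5367 0.1922 0.0995] j1,j6 [ 0.255 -1.7  ] shift norm [-0.002  0.006 -0.002] F [-2.49 -4.44  0.37] T [-0.74   0.301 -0.38 ] w 14.99 g 30.0
[-1.26350249e-03 -1.91149604e-01  9.81559803e-01 -7.65241434e-04]
```

The torque about z has jumped to −0.38 N m, so the nut is probably at its stop. Turning a bit more to confirm.

>>> apply_moves --pt "10 0 0.001 0 0 0 -0.06" --pt "10 0 0.002 0 0 0 -0.12" --pt "10 0 0.003 0 0 0 -0.18" --pt "10 0 0.003 0 0 0 -0.24"

```text
time_s: 7.48
position: [0.5368, 0.1931, 0.0996]
tool_rot: [-0.001, -0.371, 0.929, -0.001]
force: [-0.8, -2.7, -2.4]
gripper_width: 0.0152
grasp_force: 30.0
```

```bash
python3 -c "
from h import *
plan(.5366,.1939,.1);print(r.sense()['tool_rot'])"
```

```text
t 7.48 pos [0.5368 0.1931 0.0996] j1,j6 [ 0.256 -2.075] shift norm [-0.001  0.003 -0.002] F [-0.84 -2.73 -2.37] T [-0.486  0.117  0.027] w 15.25 g 30.0
[-7.64971499e-04 -3.71135432e-01  9.28578291e-01 -5.13525698e-04]
```

>>> apply_moves --pt "10 0 0.001 0 0 0 -0.05" --pt "10 0 0.002 0 0 0 -0.1" --pt "10 0 0.003 0 0 0 -0.15" --pt "10 0 0.003 0 0 0 -0.2" --pt "10 0 0.003 0 0 0 -0.25"

```text
time_s: 7.9
position: [0.5362, 0.1939, 0.0996]
tool_rot: [-0.001, -0.545, 0.839, -0.0]
force: [-0.4, -2.6, -1.0]
gripper_width: 0.0147
grasp_force: 30.0
```

```bash
python3 -c "
from h import *
plan(.5366,.1939,.1);print(r.sense()['tool_rot'])"
```

```text
t 7.9 pos [0.5362 0.1939 0.0996] j1,j6 [ 0.258 -2.465] shift norm [-0.001 -0.001 -0.002] F [-0.42 -2.61 -0.97] T [-0.286  0.286 -0.059] w 14.74 g 30.0
[-8.25872388e-04 -5.44859707e-01  8.38526801e-01 -1.47048782e-04]
```

>>> apply_moves --pt "30 0 0 0 0 0 0" --pt "40 0 0 0 0 0 0" --pt "40 0 0 0 0 0 0" --pt "40 0 0 0 0 0 0"

```text
time_s: 8.23
position: [0.5368, 0.1948, 0.1003]
tool_rot: [0.0, -0.543, 0.84, 0.0]
force: [-0.9, -0.1, -0.7]
gripper_width: 0.0366
grasp_force: 0.0
```

>>> apply_moves --pt "40 0 0 -0.08 0 0 0" --pt "40 0 0 -0.16 0 0 0" --pt "40 0 0 -0.24 0 0 0" --pt "40 0 0 -0.3 0 0 0" --pt "0 0 0 -0.3 0 0 0"

```text
time_s: 8.65
position: [0.5389, 0.1954, 0.1795]
tool_rot: [0.003, -0.543, 0.84, -0.001]
force: [0.9, 0.7, -0.3]
gripper_width: 0.0371
grasp_force: 0.0
```

Run:
```python
from h import *
for k in range(4): c=cam('wrist')
plan(.535,.1916,.15)
s=cam('scene')
for z in (.138,.127,.122,.108):
    for n,q in(("w",c),("s",s)):
        p=q["R"]@[.535,.1916,z]+q["t"]; p=q["K"]@p; print(n,z,(p/p[2]).round(1))
a=cv2.resize(c["pixels"][190:330,260:380],(400,467),interpolation=2)
b=cv2.resize(s["pixels"][170:217,353:393],(397,467),interpolation=2)
cv2.imwrite("pics/w4.png",np.hstack([a,b]))
```

```text
t 8.85 pos [0.5359 0.1945 0.1736] j1,j6 [ 0.258 -2.461] shift norm [ 0.012 -0.002  0.094] F [ 0.75 -0.42 -0.83] T [0.097 0.101 0.005] w 22.01 g 0.0
w 0.138 [316.4 266.6   1. ]
s 0.138 [375.8 178.5   1. ]
w 0.127 [316.4 260.8   1. ]
s 0.127 [375.3 182.3   1. ]
w 0.122 [316.4 258.3   1. ]
s 0.122 [375.  183.9   1. ]
w 0.108 [316.4 251.8   1. ]
s 0.108 [374.3 188.6   1. ]
```

View pics/w4.png

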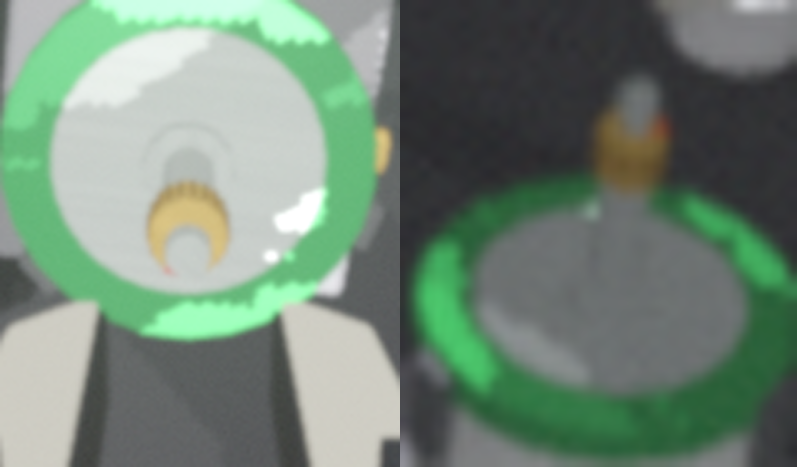

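Left panel (wrist): the nut's red mark is at crop (168,270), lower left of the nut. Right panel (scene): the mark is at (663,127), on the nut's right. Compared with the start this means about 3.5 rad of turning. That could be the stop if the nut started near 0.7, but it isn't certain. I'll re-grip, properly centred, and turn further as a torque check.

>>> apply_moves --pt "40 0.006 -0.001 0 0 0 0.079" --pt "40 0.012 -0.002 0 0 0 0.158" --pt "40 0.012 -0.002 0 0 0 0.237" --pt "40 0.012 -0.002 0 0 0 0.316" --pt "40 0.012 -0.002 0 0 0 0.395"

```text
time_s: 9.32
position: [0.5351, 0.1915, 0.1735]
tool_rot: [-0.001, -0.258, 0.966, 0.0]
force: [-0.3, -0.3, -0.8]
gripper_width: 0.0393
grasp_force: 0.0
```

>>> apply_moves --pt "40 0 0 0.04 0 0 0.079" --pt "40 0 0 0.1 0 0 0.158" --pt "40 0 0 0.17 0 0 0.237" --pt "40 0 0 0.23 0 0 0.316" --pt "40 0 0 0.285 0 0 0.395"

```text
time_s: 9.73
position: [0.5346, 0.1913, 0.1012]
tool_rot: [-0.001, 0.049, 0.999, -0.0]
force: [0.2, 0.2, -0.1]
gripper_width: 0.0397
grasp_force: 0.0
```

>>> apply_moves --pt "40 0 0 0 0 0 0" --pt "30 0 0 0 0 0 0" --pt "30 0 0 0 0 0 0"

```text
time_s: 9.98
position: [0.5359, 0.1917, 0.104]
tool_rot: [-0.0, 0.044, 0.999, -0.0]
force: [-0.1, 0.8, -0.5]
gripper_width: 0.0319
grasp_force: 0.0
```

```bash
python3 -c "
from h import *
plan(.535,.1916,.101)"
```

```text
t 9.98 pos [0.5359 0.1917 0.104 ] j1,j6 [ 0.253 -1.229] shift norm [ 0.004 -0.001  0.012] F [-0.09  0.84 -0.53] T [0.067 0.048 0.013] w 31.91 g 0.0
```

>>> apply_moves --pt "10 0.002 0 0.006 0 0 0" --pt "10 0.002 0 0.006 0 0 0" --pt "10 0.002 0 0.006 0 0 0" --pt "10 0.002 0 0.006 0 0 0" --pt "10 0.002 0 0.006 0 0 0"

```text
time_s: 10.4
position: [0.5358, 0.1916, 0.103]
tool_rot: [0.001, 0.046, 0.999, -0.0]
force: [1.0, -1.7, 1.6]
gripper_width: 0.0151
grasp_force: 30.0
```

>>> apply_moves --pt "10 0 0 0 0 0 -0.05" --pt "10 0 0 0 0 0 -0.1" --pt "10 0 0 0 0 0 -0.15" --pt "10 0 0 0 0 0 -0.2"

```text
time_s: 10.73
position: [0.5359, 0.1918, 0.1029]
tool_rot: [0.001, -0.113, 0.994, 0.0]
force: [0.5, -1.3, 1.5]
gripper_width: 0.0153
grasp_force: 30.0
```

```bash
python3 -c "
from h import *
plan(.535,.1916,.101)"
```

```text
t 10.73 pos [0.5359 0.1918 0.1029] j1,j6 [ 0.254 -1.543] shift norm [0.004 0.    0.008] F [ 0.48 -1.26  1.52] T [-0.156  0.151 -0.303] w 15.31 g 30.0
```

>>> apply_moves --pt "10 0 0 0 0 0 -0.06" --pt "10 0 0 0 0 0 -0.12" --pt "10 0 0 0 0 0 -0.18" --pt "10 0 0 0 0 0 -0.24"

```text
time_s: 11.07
position: [0.5357, 0.192, 0.1027]
tool_rot: [0.0, -0.297, 0.955, 0.0]
force: [0.4, 0.1, 0.4]
gripper_width: 0.0149
grasp_force: 30.0
```

```bash
python3 -c "
from h import *
plan(.535,.1916,.101)"
```

```text
t 11.07 pos [0.5357 0.192  0.1027] j1,j6 [ 0.254 -1.921] shift norm [0.003 0.    0.007] F [0.37 0.06 0.39] T [ 0.26  -0.083 -0.073] w 14.94 g 30.0
```

>>> apply_moves --pt "10 0 0 0 0 0 -0.06" --pt "10 0 0 0 0 0 -0.12"

```text
time_s: 11.23
position: [0.5357, 0.192, 0.1027]
tool_rot: [0.0, -0.386, 0.923, 0.0]
force: [2.0, -1.1, -1.5]
gripper_width: 0.015
grasp_force: 30.0
```

```bash
python3 -c "
from h import *
plan(.535,.1916,.101)"
```

```text
t 11.23 pos [0.5357 0.192  0.1027] j1,j6 [ 0.254 -2.109] shift norm [0.003 0.001 0.007] F [ 2.   -1.09 -1.47] T [-0.043 -0.305  0.087] w 14.98 g 30.0
```

>>> apply_moves --pt "10 0 0 0 0 0 -0.06" --pt "10 0 0 0 0 0 -0.12"

```text
time_s: 11.4
position: [0.5356, 0.1921, 0.1027]
tool_rot: [0.0, -0.471, 0.882, 0.0]
force: [-1.3, 2.4, 0.0]
gripper_width: 0.015
grasp_force: 30.0
```

```bash
python3 -c "
from h import *
plan(.535,.1916,.101)"
```

```text
t 11.4 pos [0.5356 0.1921 0.1027] j1,j6 [ 0.254 -2.298] shift norm [0.003 0.001 0.007] F [-1.31  2.45  0.04] T [0.547 0.399 0.088] w 14.96 g 30.0
```

Now release, rise and close the fingers, then check numerically whether the mark moved (it was at scene pixel (379.5,182.8) before).

>>> apply_moves --pt "30 0 0 0 0 0 0" --pt "40 0 0 0 0 0 0" --pt "40 0 0 0 0 0 0" --pt "40 0 0 0 0 0 0"

```text
time_s: 11.73
position: [0.5353, 0.1917, 0.1023]
tool_rot: [-0.0, -0.468, 0.884, 0.0]
force: [-0.9, -0.2, -0.2]
gripper_width: 0.0369
grasp_force: 0.0
```

>>> apply_moves --pt "40 0 0 -0.08 0 0 0" --pt "40 0 0 -0.16 0 0 0" --pt "40 0 0 -0.24 0 0 0" --pt "0 0 0 -0.27 0 0 0" --pt "0 0 0 -0.27 0 0 0"

```text
time_s: 12.15
position: [0.537, 0.1922, 0.1725]
tool_rot: [0.002, -0.469, 0.883, -0.001]
force: [0.9, 0.4, 0.2]
gripper_width: 0.0309
grasp_force: 0.0
```

>>> apply_moves --pt "0 0 0 0 0 0 0" --pt "0 0 0 0 0 0 0" --pt "0 0 0 0 0 0 0" --pt "0 0 0 0 0 0 0" --pt "0 0 0 0 0 0 0"

```text
time_s: 12.57
position: [0.5349, 0.1916, 0.1688]
tool_rot: [-0.001, -0.469, 0.883, 0.0]
force: [0.7, -0.4, -1.1]
gripper_width: 0.0012
grasp_force: 0.0
```

Run:
```python
from h import *
s=cam('scene'); plan(.535,.1916,.138)
def red(i,x0,x1,y0,y1):
    a=i[y0:y1,x0:x1].astype(float); m=(a[...,2]>1.7*a[...,1])&(a[...,2]>90); v,u=np.nonzero(m); w=(a[...,2]-a[...,1])[m]
    return len(u),(u@w/w.sum()+x0 if len(u) else 0),(v@w/w.sum()+y0 if len(u) else 0)
print(red(s["pixels"],365,388,172,195))
b=cv2.imread("pics/w4.png")[:,400:]; n,u,v=red(b,0,397,0,467); print("before",n,u/9.93+353,v/9.93+170)
cv2.imwrite("pics/s5.png",np.hstack([cv2.resize(s["pixels"][170:217,353:393],(397,467),interpolation=2),b]))
```

```text
t 12.62 pos [0.535  0.1916 0.1691] j1,j6 [ 0.254 -2.293] shift norm [ 0.    -0.     0.124] F [-0.32  0.08  0.8 ] T [0.097 0.037 0.033] w 0.28 g 0.0
(0, 0, 0)
before 0 353.0 170.0
```

View pics/s5.png

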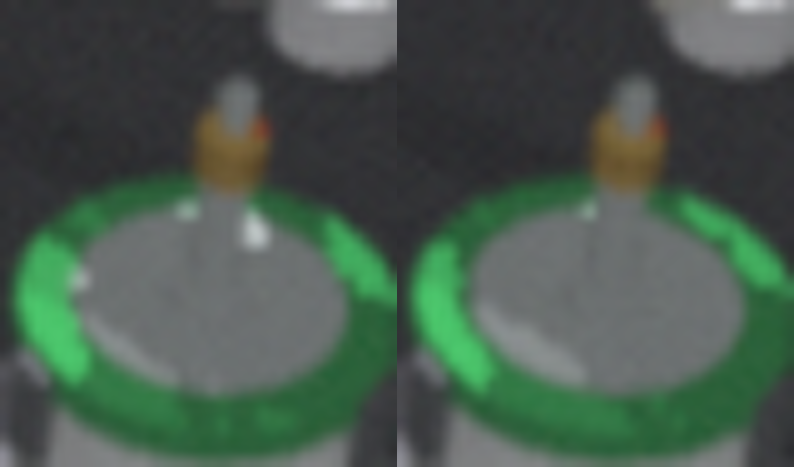

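Both crops show the mark in the same place (about (262,129) in each) although I turned the grip a further 1.1 rad. The nut is at its stop. Now pressing the pin with the closed fingertips.

>>> apply_moves --pt "0 0 0 0.06 0 0 0" --pt "0 0 0 0.1 0 0 0" --pt "0 0 0 0.12 0 0 0" --pt "0 0 0 0.125 0 0 0" --pt "0 0 0 0.13 0 0 0"

```text
time_s: 13.03
position: [0.535, 0.1916, 0.1371]
tool_rot: [-0.001, -0.469, 0.883, 0.0]
force: [-1.5, -0.9, 2.4]
gripper_width: 0.0008
grasp_force: 1.2
```

>>> apply_moves --pt "0 0 0 0.004 0 0 0" --pt "0 0 0 0.008 0 0 0" --pt "0 0 0 0.012 0 0 0" --pt "0 0 0 0.012 0 0 0" --pt "0 0 0 0.012 0 0 0"

```text
time_s: 13.45
position: [0.5355, 0.1918, 0.1348]
tool_rot: [0.0, -0.469, 0.883, -0.0]
force: [-2.5, -0.2, 4.4]
gripper_width: 0.0004
grasp_force: 2.0
```

>>> apply_moves --pt "0 0 0 0.004 0 0 0" --pt "0 0 0 0.008 0 0 0" --pt "0 0 0 0.012 0 0 0" --pt "0 0 0 0.015 0 0 0" --pt "0 0 0 0.015 0 0 0"

```text
time_s: 13.87
position: [0.5357, 0.1919, 0.1322]
tool_rot: [0.001, -0.469, 0.883, -0.0]
force: [-8.0, -1.0, 14.5]
gripper_width: 0.0005
grasp_force: 7.2
```

>>> apply_moves --pt "0 0 0 0.002 0 0 0" --pt "0 0 0 0.004 0 0 0" --pt "0 0 0 0.004 0 0 0" --pt "0 0 0 0.004 0 0 0" --pt "0 0 0 0.004 0 0 0"

```text
time_s: 14.28
position: [0.5358, 0.1919, 0.1319]
tool_rot: [0.001, -0.469, 0.883, -0.0]
force: [-9.1, -3.0, 19.3]
gripper_width: 0.0006
grasp_force: 9.3
```

The pin has bottomed at z≈0.132, with the force up to 19 N. Holding it down for about 1.7 s, then retracting.

>>> apply_moves --pt "0 0 0 0 0 0 0" --pt "0 0 0 0 0 0 0" --pt "0 0 0 0 0 0 0" --pt "0 0 0 0 0 0 0" --pt "0 0 0 0 0 0 0"

```text
time_s: 14.7
position: [0.5359, 0.1919, 0.1319]
tool_rot: [0.001, -0.469, 0.883, -0.0]
force: [-10.0, -2.6, 18.8]
gripper_width: 0.0007
grasp_force: 9.3
```

>>> apply_moves --pt "0 0 0 0 0 0 0" --pt "0 0 0 0 0 0 0" --pt "0 0 0 0 0 0 0" --pt "0 0 0 0 0 0 0" --pt "0 0 0 0 0 0 0"

```text
time_s: 15.12
position: [0.5359, 0.1919, 0.1319]
tool_rot: [0.001, -0.469, 0.883, -0.0]
force: [-9.7, -2.2, 18.5]
gripper_width: 0.0005
grasp_force: 9.3
```

>>> apply_moves --pt "0 0 0 0 0 0 0" --pt "0 0 0 0 0 0 0" --pt "0 0 0 0 0 0 0" --pt "0 0 0 0 0 0 0" --pt "0 0 0 0 0 0 0"

```text
time_s: 15.53
position: [0.5358, 0.1919, 0.1319]
tool_rot: [0.001, -0.469, 0.883, -0.0]
force: [-8.7, -2.9, 19.1]
gripper_width: 0.0004
grasp_force: 9.3
```

>>> apply_moves --pt "0 0 0 -0.02 0 0 0" --pt "0 0 0 -0.06 0 0 0" --pt "0 0 0 -0.14 0 0 0" --pt "0 0 0 -0.22 0 0 0" --pt "0 0 0 -0.3 0 0 0"

```text
time_s: 15.95
position: [0.5353, 0.1917, 0.2051]
tool_rot: [-0.0, -0.469, 0.883, 0.0]
force: [1.1, 0.2, 0.6]
gripper_width: 0.0003
grasp_force: 0.0
```

>>> apply_moves --pt "0 0 0 0 0 0 0" --pt "0 0 0 0 0 0 0" --pt "0 0 0 0 0 0 0" --pt "0 0 0 0 0 0 0" --pt "0 0 0 0 0 0 0"

```text
time_s: 16.37
position: [0.5346, 0.1915, 0.203]
tool_rot: [-0.001, -0.469, 0.883, 0.0]
force: [-0.3, -0.2, -0.7]
gripper_width: 0.0008
grasp_force: 0.0
```

Run:
```python
from h import *
s=cam('scene')
plan(.535,.1916,.2)
a=cv2.resize(s["pixels"][170:217,353:393],(397,467),interpolation=2).astype(float); b=cv2.imread("pics/s5.png")[:,:397].astype(float)
print("valve region diff (pin/nut moved?)",np.abs(a-b)[65:200,180:290].mean(), "background",np.abs(a-b)[100:170,20:120].mean())
```

```text
t 16.42 pos [0.5347 0.1915 0.2032] j1,j6 [ 0.254 -2.293] shift norm [-0.001 -0.001  0.013] F [-0.43 -0.17 -0.27] T [0.095 0.038 0.004] w 0.44 g 0.0
valve region diff (pin/nut moved?) 1.3508417508417507 background 1.5283809523809524
```

The valve region looks the same as before the press, so the pin has sprung back up and the nut is still unscrewed. Handing in.

```bash
python3 -c "
from station import r
print(r.close_job())"
```

```text
the job is handed in; nothing more can be done
None
```

The green pot is vented and the job handed in at about 16 s: I unscrewed its nut to the stop, held the pin fully down for about 1.7 s and let it spring back up; the arm touched nothing but that valve's nut and pin.

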